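# Scoop up grinding balls and hold them over the carton

### The arm

A 6-joint arm with a two-finger parallel gripper is mounted at the origin on a cart in front of the work surface, level with it; the furniture and walls round the work are solid. World frame = base frame: x ahead of the robot, y to its left, z up, the work surface at z = 0. Lengths are in m, angles in rad, forces in N, time in s.
With the tool pointing down it reaches from about 0.325 to 0.9 m from the base axis. Payload 3.5 kg.
Tool frame: the origin (TCP) lies where the fingers leave the gripper's body, on its centre line; the fingertips stand 73 mm ahead of it and the grasp point (between the pads) lies 54 mm ahead of it; z points along the fingers, y is the line along which they close (so a half turn about z gives the same grasp; the last joint's range is limited). The gripper opens to 85 mm and grips with 20 to 120 N. Pads are 22 mm wide; open, the fingers measure 114 mm over their backs; the gripper's body (76 mm by 85 mm) begins 54 mm behind the grasp point. The pads swing forward as they close: fully open they stand 13 mm farther back than shut.
Start: joints at [1.055, 0.276, -0.026, 1.268, 0, 1.467], TCP at [0.251, 0.572, 0.304] pointing down, gripper open.
Joint ranges: [-3.12, 3.12], [-0.85, 1.88], [-1.08, 1.24], [-1.95, 2.15], [-1.57, 1.53], [-3.14, 3.14]. Speed limits (rad/s): [2.57, 2.57, 3.14, 3.14, 3.14, 3.14].

### API

Orientations are given as a 3x3 rotation matrix whose columns are the frame's x, y, z axes.
In Python, from rig import get_obs, read_camera, job_done gives the robot as it stands. The module is installed in compiled form; this text tells all that it offers.
- The arm moves only by the tool send_rows, never from a script. Its argument "increments" is a list of rows, each an object with "slide": the shift along the world's x, y, z in m, a list of three; "yaw": the turn about the world's z in rad; "hand": the finger opening in m, from 0 to 0.0854. In form: [{"slide": [x, y, z], "yaw": yaw, "hand": hand}, ...]. A call has 1 to 10 rows; each row shifts and turns the commanded pose from where the row before left it; what a row does not reach is not made up. A row lasts 1/12 s, in which the tool goes at most 41.7 mm and 7.16 degrees, less where a joint would pass 70% of its speed; a pose out of reach is approached as far as the arm can. A call with a gripper value outside its range is refused whole. The fingers move at their own pace and stop on an object; the grip force is fixed at half the most. Time passes only in rows, so rows that do not move let the fingers close. It gives the time, the measured TCP pose, the force, the opening and the grip force at its end, in the units of the state.
- get_obs(): the state, without advancing time (a new reading comes with each control period).
- read_camera(name): name is "scene" or "top"; returns a dict with "color" (480x640x3 uint8, red, green, blue), "fx", "fy", "cx", "cy" (pixels), "world_to_cam" (4x4, takes a point from world to camera coordinates). Camera axes: x right, y down, z forward; pixel columns grow to the right and rows downward; lengths in m; the calibration is good to about 2 mm. A picture is of the moment at which its call begins. There is no depth.
- job_done(): hands the job in; it is judged then, once.
The state is a dict: "time": time; "joints": joint angles; "joint_velocities": joint speeds; "joint_torque": joint torques, N m; "eef_pos": TCP position; "orientation": TCP orientation; "force": force on the tool from outside, world axes, zero at the start; "torque": the same for the moment, N m; "opening": finger opening in m; "finger_force": force on a finger pad.
Only numpy, scipy, OpenCV 4.12 (cv2) and the standard library are available. Lean on these libraries where they do the work, as an engineer would, in place of code of your own. Each camera call takes 0.05 s, during which the arm holds its last target. There are 200 camera calls.

### The job

Pick up the metal scoop by its upright grip and scoop at least three of the white ceramic balls out of the grey tray with it, without touching the balls with the gripper and without spilling any on the bench. Carry the loaded scoop over the open six-sided carton, ready to be tipped in later, and keep holding it there level and still with its underside about 16 cm above the bench; do not tip it, and finish while still holding it. Leave the carton and the other things where they are.

Things in the scene. Friction and masses are not known exactly. Their poses are not given: they have to be found in the camera images.
- scoop: Bare aluminium bench scoop with a black upright grip, 0.13 kg, loose, standing on its flat underside. Pan 96 mm long, 72 mm wide; origin on the underside, pan from x = -46 mm (back wall) to +50 mm (open lip); x points out of the open front, y across, z up. Back and side walls 26 mm high; the side walls end 24 mm behind the lip
- scoop_grip (a point): Centre of the scoop's black grip, at (-32, 0, 90) mm of the scoop, axes as the scoop: a flat upright bar 34 mm long (x), 18 mm thick (y), 57 to 119 mm above the underside, on a stem 22 x 12 mm. Grasp it from above, jaws closing along y
- scoop_pan (a point): Middle of the pan, at (18, 0, 2) mm of the scoop, 32 mm behind the lip; axes as the scoop. The floor is 1.5 mm thick; the lip starts 1.2 mm thick and ramps to a crest 3 mm high 7 mm behind it, the sides rise to 3 mm, so balls in the pan stay there while it is held level
- tray: Grey open tray, fixed to the bench, 184 x 92 x 30 mm; walls and floor 4 mm, so inside 176 (x) by 84 mm (y), floor 4 mm above the bench. Origin: centre of the underside; x along its length, away from the robot. The balls lie in its +x half, 22 mm or more past the centre; the -x half is empty. Sweeping the scoop along the floor towards +x runs them against the end wall and the lip under them
- ball_0_center (a point): Centre of one of five identical smooth white ceramic grinding balls lying in the tray, 20 mm across, 15 g
- ball_1_center (a point): Centre of one of five identical smooth white ceramic grinding balls lying in the tray, 20 mm across, 15 g
- ball_2_center (a point): Centre of one of five identical smooth white ceramic grinding balls lying in the tray, 20 mm across, 15 g
- ball_3_center (a point): Centre of one of five identical smooth white ceramic grinding balls lying in the tray, 20 mm across, 15 g
- ball_4_center (a point): Centre of one of five identical smooth white ceramic grinding balls lying in the tray, 20 mm across, 15 g
- carton: Open white six-sided cardboard carton with upright flaps, 65 x 66 mm, 78 mm high over the flaps, 45 g, loose, empty; origin on the underside near its middle
- carton_mouth (a point): Centre of the carton's open mouth, 64 mm above its underside
- multimeter: Bystander: hand-held multimeter lying flat, 134 x 68 x 44 mm, origin at the centre of its underside
- jar_c: Bystander: small clear screw jar, 36 mm across, 48 mm high, origin at the centre of its underside
- red_board: Bystander: red development board, 100 x 52 x 30 mm, origin at the centre of its underside
Mind the look-alikes: they are no part of the job. What is shaped like the carton but purple is not meant.

How it is judged:
On the way, in this order (a step that is already met when the one before it is completed fails the run):
1. the scoop has been lifted off the bench in the gripper (height (world z) of scoop above 0.035 m and contact force between the fingers and scoop above 1 N), for 0.1 s.
2. the scoop is down inside the tray (z of scoop_pan in the frame of tray below 0.02 m and x of scoop_pan in the frame of tray between -0.088 and 0.088 m and y of scoop_pan in the frame of tray between -0.042 and 0.042 m), for 0.1 s.
3. at least three balls ride in the scoop, lifted clear of the tray (height (world z) of scoop above 0.08 m and contact force between the fingers and scoop above 1 N and (distance between each of ball_0_center, ball_1_center, ball_2_center and scoop_pan below 0.058 m or distance between each of ball_0_center, ball_1_center, ball_3_center and scoop_pan below 0.058 m or distance between each of ball_0_center, ball_1_center, ball_4_center and scoop_pan below 0.058 m or distance between each of ball_0_center, ball_2_center, ball_3_center and scoop_pan below 0.058 m or distance between each of ball_0_center, ball_2_center, ball_4_center and scoop_pan below 0.058 m or distance between each of ball_0_center, ball_3_center, ball_4_center and scoop_pan below 0.058 m or distance between each of ball_1_center, ball_2_center, ball_3_center and scoop_pan below 0.058 m or distance between each of ball_1_center, ball_2_center, ball_4_center and scoop_pan below 0.058 m or distance between each of ball_1_center, ball_3_center, ball_4_center and scoop_pan below 0.058 m or distance between each of ball_2_center, ball_3_center, ball_4_center and scoop_pan below 0.058 m)), for 0.2 s.
At the end, for the whole second after the job is handed in: Scoop held in the air, at least three balls in it, underside 120 to 220 mm above the bench, pan centre within 45 mm of the centre of the carton mouth seen from above, tilt under 8 degrees, at rest; every other ball still in the tray; carton and bystanders within 15 mm of their places (contact force between the fingers and scoop above 1 N and (distance between each of ball_0_center, ball_1_center, ball_2_center and scoop_pan below 0.058 m or distance between each of ball_0_center, ball_1_center, ball_3_center and scoop_pan below 0.058 m or distance between each of ball_0_center, ball_1_center, ball_4_center and scoop_pan below 0.058 m or distance between each of ball_0_center, ball_2_center, ball_3_center and scoop_pan below 0.058 m or distance between each of ball_0_center, ball_2_center, ball_4_center and scoop_pan below 0.058 m or distance between each of ball_0_center, ball_3_center, ball_4_center and scoop_pan below 0.058 m or distance between each of ball_1_center, ball_2_center, ball_3_center and scoop_pan below 0.058 m or distance between each of ball_1_center, ball_2_center, ball_4_center and scoop_pan below 0.058 m or distance between each of ball_1_center, ball_3_center, ball_4_center and scoop_pan below 0.058 m or distance between each of ball_2_center, ball_3_center, ball_4_center and scoop_pan below 0.058 m) and (distance between ball_0_center and scoop_pan below 0.058 m or (x of ball_0_center in the frame of tray between -0.09 and 0.09 m and y of ball_0_center in the frame of tray between -0.044 and 0.044 m)) and (distance between ball_1_center and scoop_pan below 0.058 m or (x of ball_1_center in the frame of tray between -0.09 and 0.09 m and y of ball_1_center in the frame of tray between -0.044 and 0.044 m)) and (distance between ball_2_center and scoop_pan below 0.058 m or (x of ball_2_center in the frame of tray between -0.09 and 0.09 m and y of ball_2_center in the frame of tray between -0.044 and 0.044 m)) and (distance between ball_3_center and scoop_pan below 0.058 m or (x of ball_3_center in the frame of tray between -0.09 and 0.09 m and y of ball_3_center in the frame of tray between -0.044 and 0.044 m)) and (distance between ball_4_center and scoop_pan below 0.058 m or (x of ball_4_center in the frame of tray between -0.09 and 0.09 m and y of ball_4_center in the frame of tray between -0.044 and 0.044 m)) and height (world z) of scoop between 0.12 and 0.22 m and horizontal distance between scoop_pan and carton_mouth below 0.045 m and angle between scoop's own z axis and vertical below 0.14 rad and linear speed of scoop below 0.03 m/s and angular speed of scoop below 0.2 rad/s and contact force between scoop and carton below 0.1 N and contact force between scoop and tray below 0.1 N and distance of each of carton, multimeter, jar_c, red_board from where it was at the start of the episode below 0.015 m); the arm keeps its last pose, push and grip.
It fails at once if a ball is touched by the gripper (contact force between the fingers and ball_0 above 0.5 N or contact force between the fingers and ball_1 above 0.5 N or contact force between the fingers and ball_2 above 0.5 N or contact force between the fingers and ball_3 above 0.5 N or contact force between the fingers and ball_4 above 0.5 N).
It fails at once if the carton or a bystander is knocked out of its place (distance of any of carton, multimeter, jar_c, red_board from where it was at the start of the episode above 0.02 m).
It also fails if it takes over 59 s, if anything falls off the work surface, if the arm or the gripper's body presses on something with over 40 N, if the wrist force passes 120 N, or if a joint passes its speed limit or range.

## Working session

There is one attempt and no reset: what is moved stays moved. The work goes in short steps, Python scripts to look and compute and a tool call to move; the robot and the scene stay as the last step left them, time stands still between calls to the robot, and variables do not carry over. Pictures are saved under pics/ and viewed, at most 10 in all, crops included, and the job is handed in when it is done.

Besides the shell and the picture viewer there is one more tool, called after "Call:" as name([rows], argument=value, ...), one row to a line, values as JSON. send_rows: Moves the arm, as the interface text tells. Its arguments: {"type":"object","properties":{"increments":{"type":"array"}},"required":["increments"]}

```bash
mkdir -p pics
cat > h.py <<'E'
import numpy as np, cv2
from rig import get_obs, read_camera, job_done
def snap(n,f=None):
    c=read_camera(n)
    if f: cv2.imwrite(f'pics/{f}.png',c['color'][:,:,::-1])
    return c
def ray(c,u,v):
    T=np.linalg.inv(c['world_to_cam']); d=T[:3,:3]@np.array([(u-c['cx'])/c['fx'],(v-c['cy'])/c['fy'],1]); return T[:3,3],d
def onz(c,u,v,z):
    o,d=ray(c,u,v); return o+d*(z-o[2])/d[2]
def proj(c,p):
    q=c['world_to_cam']@np.append(p,1); return np.array([c['fx']*q[0]/q[2]+c['cx'],c['fy']*q[1]/q[2]+c['cy']])
E
python3 - <<'E'
from h import *
for n in('scene','top'):
    c=snap(n,n+'0'); print(n,c['fx'],c['cx'],c['cy'],np.round(ray(c,320,240),3))
o=get_obs(); print(o)
E
```

```text
scene 458.7345853207023 313.1766782084231 239.33877902716046 [[-0.107  0.394  0.683]
 [ 0.69  -0.394 -0.607]]
top 438.38870206470455 320.6604629412341 236.51348515669747 [[ 0.511  0.016  1.16 ]
 [ 0.075  0.018 -0.997]]
{'time': 0.1, 'joints': array([ 1.05459894e+00,  2.77133544e-01, -2.77521252e-02,  1.26802367e+00,
       -2.51608317e-05,  1.46740733e+00]), 'joint_velocities': array([ 0.00038501, -0.00098039,  0.00321189,  0.00020129, -0.00076886,
       -0.00078612]), 'joint_torque': array([ 8.28408974e-04, -4.46710718e+01,  2.96128643e+01,  8.47834744e-03,
       -7.93859272e-05, -1.10732739e-05]), 'eef_pos': array([0.25046644, 0.57199989, 0.30281985]), 'orientation': array([[-9.15997669e-01,  4.01182288e-01, -1.02105049e-03],
       [ 4.01183541e-01,  9.15995821e-01, -1.85010977e-03],
       [ 1.93046715e-04, -2.10432489e-03, -9.99997767e-01]]), 'force': array([-0.52705285,  0.11565333,  0.12751727]), 'torque': array([ 0.02246698,  0.01894246, -0.03867654]), 'finger_force': 0.0, 'opening': 0.08548854679690257}
```

View pics/top0.png

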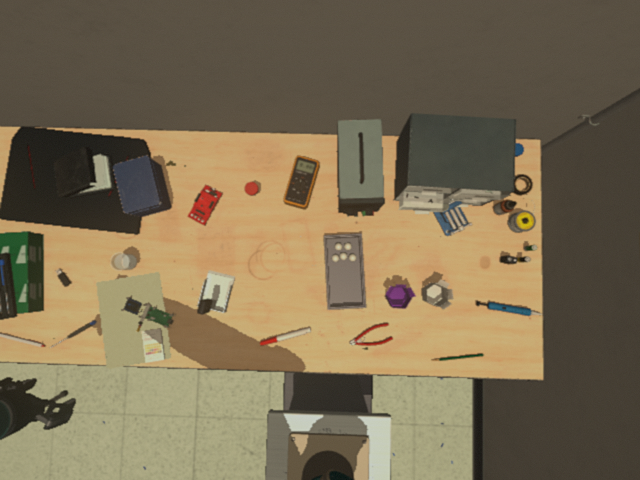

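View pics/scene0.png

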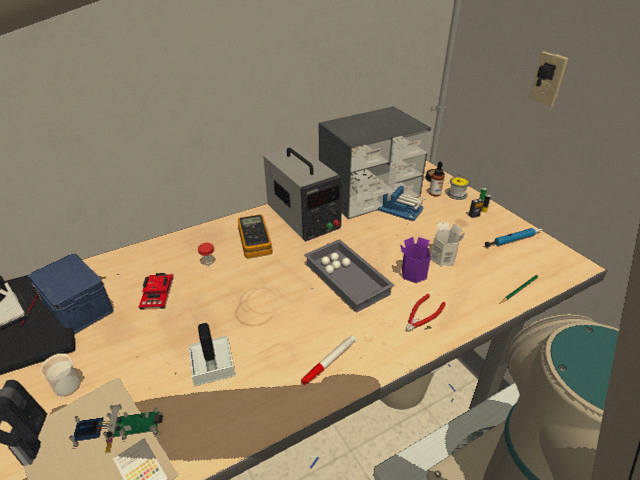

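The top view shows the scoop at about (215,293), the tray at (345,270) with balls in its far half near (345,252), and the red board at (205,204). The multimeter is at (301,182) and the red-lidded jar at (252,188). There are two six-sided cartons: a purple one at (399,294) and a white one at (436,292). The white one fits the description; I'll check it in an enlarged crop.

Run:
```python
from h import *
t=cv2.imread('pics/top0.png'); s=cv2.imread('pics/scene0.png')
f=lambda im,x,y,w,h:cv2.resize(im[y:y+h,x:x+w],(400,300),interpolation=cv2.INTER_CUBIC)
m=np.vstack([np.hstack([f(t,180,258,80,60),f(t,386,262,80,60)]),np.hstack([f(s,170,315,80,60),f(t,305,225,80,60)])])
cv2.imwrite('pics/m1.png',m)
c=snap('top');print(proj(c,[.25,.572,.30]),proj(c,[0,0,0]), proj(snap('scene'),[.25,.572,.3]))
```

```text
[ 34.41789331 400.72227896] [327.3811485  475.59225203] [-46.67567171 430.26720255]
```

View pics/m1.png

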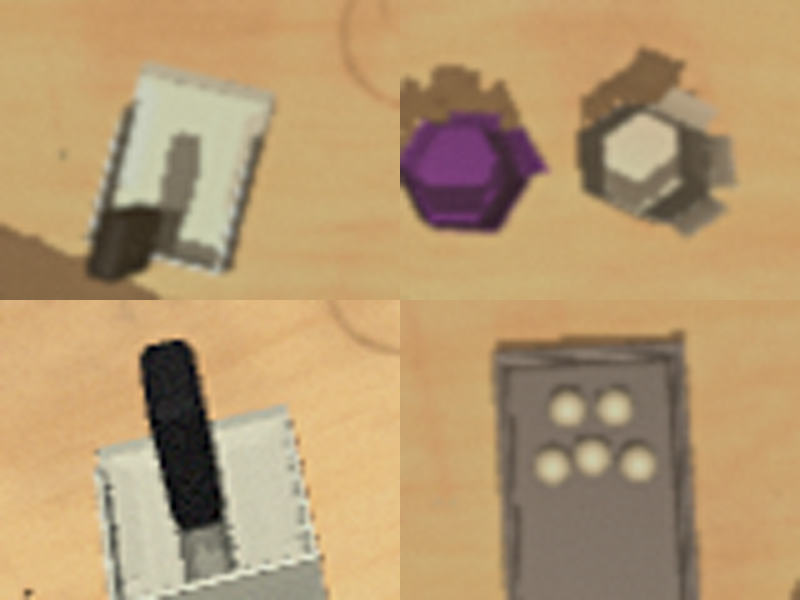

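The crop confirms the white six-sided carton at (436,292) in the top view; its look-alike is purple. The scoop's lip points image-up (+x), with lip corners at about (209.4,271) and (234.6,277). There are five balls in the far half of the tray.

Run:
```python
from h import *
c=snap('top'); s=snap('scene')
a=onz(c,209.4,271,.002);b=onz(c,234.6,277,.002)
print('lip',a,b,np.linalg.norm(a-b)); yv=(a-b)/np.linalg.norm(a-b); xv=np.array([yv[1],-yv[0],0])
lc=(a+b)/2; o=lc-.05*xv; yaw=np.arctan2(xv[1],xv[0]); print('scoop o',o,'yaw',yaw,'grip',o-.032*xv)
# grip check: black mask
for n,cc,(x,y,w,h) in(('top',c,(192,290,30,30)),('scene',s,(190,315,40,60))):
    im=cc['color'][y:y+h,x:x+w].max(2)<(60 if n=='top' else 45); k,l,st,ce=cv2.connectedComponentsWithStats(im.astype(np.uint8)); i=1+st[1:,4].argmax(); print(n,st[i],ce[i]+[x,y])
    print('pred',[proj(cc,o-.032*xv+[0,0,z]) for z in(.057,.088,.119)])
# tray
im=c['color'].astype(int); m=((im.max(2)-im.min(2)<25)&(im.max(2)<150)).astype(np.uint8); r=np.zeros_like(m); r[228:316,318:374]=m[228:316,318:374]
k,l,st,ce=cv2.connectedComponentsWithStats(r); i=1+st[1:,4].argmax(); cn=cv2.findContours((l==i).astype(np.uint8),0,2)[0][0]
R=cv2.minAreaRect(cn); B=cv2.boxPoints(R); print('tray box',B); P=np.array([onz(c,u,v,.03) for u,v in B]); print(P, P.mean(0))
for q in[(338.4,246.6),(347.8,246.4),(335.4,258.2),(343.4,256.2),(352.4,257.6)]: print('ball',onz(c,*q,.014))
# carton: floor and mouth
print('carton floor',onz(c,386+242/5,262+145/5,.001))
```

```text
lip [0.50816913 0.32664253 0.002     ] [0.49442156 0.25914572 0.002     ] 0.06888261250135295
scoop o [0.45230127 0.30287311 0.002     ] yaw -0.200928894289069 grip [0.42094506 0.30925965 0.002     ]
top [11 10  9 13 63] [207.04761905 305.25396825]
pred [array([208.44388691, 306.12217065]), array([205.00722557, 307.07324976]), array([201.36494594, 308.08123272])]
scene [  9   8  15  38 364] [205.85989011 341.67582418]
pred [array([209.83555732, 353.64999952]), array([207.04541087, 341.59737885]), array([204.11390605, 328.93413114])]
tray box [[324.05145 235.85695]
 [360.2013  233.68794]
 [364.5512  306.18695]
 [328.40137 308.35596]]
[[ 0.60776628  0.02627373  0.03      ]
 [ 0.61610799 -0.06697176  0.03      ]
 [ 0.43089411 -0.08225797  0.03      ]
 [ 0.42253439  0.00968498  0.03      ]] [ 0.51932569 -0.02831776  0.03      ]
ball [ 0.582018   -0.01195776  0.014     ]
ball [ 0.58326489 -0.03651579  0.014     ]
ball [ 0.55145656 -0.00494538  0.014     ]
ball [ 0.55729702 -0.02568012  0.014     ]
ball [ 0.55434217 -0.04924368  0.014     ]
carton floor [ 0.47388465 -0.26637321  0.001     ]
```

Call:
send_rows([
  {"slide": [0.017,-0.026,0],"yaw": 0.021,"hand": 0.0854},
  {"slide": [0.017,-0.026,0],"yaw": 0.021,"hand": 0.0854},
  {"slide": [0.017,-0.026,0],"yaw": 0.021,"hand": 0.0854},
  {"slide": [0.017,-0.026,0],"yaw": 0.021,"hand": 0.0854},
  {"slide": [0.017,-0.026,0],"yaw": 0.021,"hand": 0.0854},
  {"slide": [0.017,-0.026,0],"yaw": 0.021,"hand": 0.0854},
  {"slide": [0.017,-0.026,0],"yaw": 0.021,"hand": 0.0854},
  {"slide": [0.017,-0.026,0],"yaw": 0.021,"hand": 0.0854},
  {"slide": [0.017,-0.026,0],"yaw": 0.021,"hand": 0.0854},
  {"slide": [0.018,-0.028,0],"yaw": 0.021,"hand": 0.0854},
])

```text
time: 1.13
eef_pos: [0.4222, 0.3093, 0.304]
orientation: [[-0.98, 0.2, 0.0], [0.2, 0.98, 0.0], [-0.0, 0.0, -1.0]]
force: [-0.3, 0.2, 0.0]
opening: 0.0856
finger_force: 0.0
```

Call:
send_rows([
  {"slide": [0,0,-0.02],"yaw": 0,"hand": 0.0854},
  {"slide": [0,0,-0.02],"yaw": 0,"hand": 0.0854},
  {"slide": [0,0,-0.02],"yaw": 0,"hand": 0.0854},
  {"slide": [0,0,0],"yaw": 0,"hand": 0.0854},
  {"slide": [0,0,0],"yaw": 0,"hand": 0.0854},
])

```text
time: 1.55
eef_pos: [0.4209, 0.31, 0.243]
orientation: [[-0.979, 0.202, -0.003], [0.202, 0.979, -0.001], [0.002, -0.002, -1.0]]
force: [0.5, 0.3, 0.3]
opening: 0.0858
finger_force: 0.0
```

Run:
```python
from h import *
s=snap('scene');c=snap('top')
f=lambda im,x,y,w,h:cv2.resize(im[y:y+h,x:x+w,::-1],(400,500),interpolation=cv2.INTER_CUBIC)
cv2.imwrite('pics/m2.png',np.hstack([f(s['color'],150,225,128,160),f(c['color'],160,240,80,100)]))
o=get_obs();print(o['eef_pos'],o['orientation'],o['joints'])
```

```text
[0.42225337 0.31094748 0.2450685 ] [[-9.79558870e-01  2.01152534e-01  1.44144764e-03]
 [ 2.01153795e-01  9.79559354e-01  7.89427132e-04]
 [-1.25318825e-03  1.06324301e-03 -9.99998650e-01]] [ 5.11435442e-01  1.37870107e-01 -3.27023415e-01  1.10425943e+00
 -1.70727305e-05  7.13970572e-01]
```

View pics/m2.png

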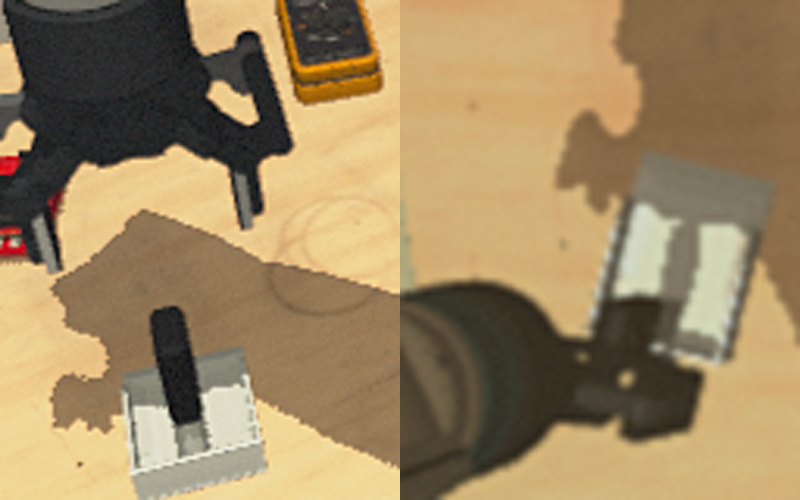

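The fingers straddle the grip (scene crop: fingertips at (50,260) and (250,220), grip between at (170,360)). I'm going down and closing.

Call:
send_rows([
  {"slide": [0,0,-0.02],"yaw": 0,"hand": 0.0854},
  {"slide": [0,0,-0.02],"yaw": 0,"hand": 0.0854},
  {"slide": [0,0,-0.02],"yaw": 0,"hand": 0.0854},
  {"slide": [0,0,-0.02],"yaw": 0,"hand": 0.0854},
  {"slide": [0,0,-0.01],"yaw": 0,"hand": 0.0854},
  {"slide": [0,0,-0.008],"yaw": 0,"hand": 0.0854},
  {"slide": [0,0,0],"yaw": 0,"hand": 0.0854},
  {"slide": [0,0,0],"yaw": 0,"hand": 0.05},
  {"slide": [0,0,0],"yaw": 0,"hand": 0.03},
  {"slide": [0,0,0],"yaw": 0,"hand": 0.01},
])

```text
time: 2.48
eef_pos: [0.4227, 0.311, 0.1473]
orientation: [[-0.98, 0.201, 0.002], [0.201, 0.98, 0.001], [-0.002, 0.002, -1.0]]
force: [-0.2, 0.2, -0.1]
opening: 0.0518
finger_force: 0.0
```

Call:
send_rows([
  {"slide": [0,0,0],"yaw": 0,"hand": 0.0},
  {"slide": [0,0,0],"yaw": 0,"hand": 0.0},
  {"slide": [0,0,0],"yaw": 0,"hand": 0.0},
  {"slide": [0,0,0],"yaw": 0,"hand": 0.0},
  {"slide": [0,0,0],"yaw": 0,"hand": 0.0},
  {"slide": [0,0,0],"yaw": 0,"hand": 0.0},
])

```text
time: 2.98
eef_pos: [0.4221, 0.3107, 0.1464]
orientation: [[-0.979, 0.201, 0.001], [0.201, 0.979, 0.0], [-0.001, 0.001, -1.0]]
force: [0.6, 0.8, 3.7]
opening: 0.0174
finger_force: 62.6
```

Call:
send_rows([
  {"slide": [0,0,0.01],"yaw": 0,"hand": 0.0},
  {"slide": [0,0,0.015],"yaw": 0,"hand": 0.0},
  {"slide": [0,0,0.02],"yaw": 0,"hand": 0.0},
  {"slide": [0,0,0.02],"yaw": 0,"hand": 0.0},
  {"slide": [0,0,0.015],"yaw": 0,"hand": 0.0},
  {"slide": [0,0,0.01],"yaw": 0,"hand": 0.0},
  {"slide": [0.002,-0.01,0],"yaw": 0.018,"hand": 0.0},
  {"slide": [0.002,-0.02,0],"yaw": 0.018,"hand": 0.0},
  {"slide": [0.002,-0.02,0],"yaw": 0.018,"hand": 0.0},
  {"slide": [0.002,-0.025,0],"yaw": 0.018,"hand": 0.0},
])

```text
time: 3.82
eef_pos: [0.4293, 0.2351, 0.2356]
orientation: [[-0.992, 0.128, -0.001], [0.128, 0.992, -0.0], [0.001, -0.0, -1.0]]
force: [0.9, -1.5, -2.3]
opening: 0.0173
finger_force: 61.9
```

Call:
send_rows([
  {"slide": [0.002,-0.03,0],"yaw": 0.024,"hand": 0.0},
  {"slide": [0.002,-0.03,0],"yaw": 0.024,"hand": 0.0},
  {"slide": [0.002,-0.03,0],"yaw": 0.024,"hand": 0.0},
  {"slide": [0.002,-0.03,0],"yaw": 0.024,"hand": 0.0},
  {"slide": [0.002,-0.03,0],"yaw": 0.024,"hand": 0.0},
  {"slide": [0.003,-0.03,0],"yaw": 0.024,"hand": 0.0},
  {"slide": [0.003,-0.03,0],"yaw": 0.024,"hand": 0.0},
  {"slide": [0.003,-0.03,0],"yaw": 0.024,"hand": 0.0},
  {"slide": [0.002,-0.02,0],"yaw": 0.024,"hand": 0.0},
  {"slide": [0.002,-0.01,0],"yaw": 0,"hand": 0.0},
])

```text
time: 4.65
eef_pos: [0.4523, -0.0366, 0.2357]
orientation: [[-0.997, -0.083, -0.001], [-0.083, 0.997, -0.0], [0.001, -0.0, -1.0]]
force: [0.6, 0.2, -1.1]
opening: 0.0174
finger_force: 61.9
```

Call:
send_rows([
  {"slide": [0,0,-0.01],"yaw": 0,"hand": 0.0},
  {"slide": [0,0,-0.015],"yaw": 0,"hand": 0.0},
  {"slide": [0,0,-0.01],"yaw": 0,"hand": 0.0},
  {"slide": [0,0,0],"yaw": 0,"hand": 0.0},
  {"slide": [0,0,0],"yaw": 0,"hand": 0.0},
])

```text
time: 5.07
eef_pos: [0.4515, -0.0334, 0.1996]
orientation: [[-0.996, -0.086, -0.003], [-0.086, 0.996, 0.001], [0.003, 0.001, -1.0]]
force: [0.8, -0.1, -0.5]
opening: 0.0177
finger_force: 61.8
```

Run:
```python
from h import *
s=snap('scene');c=snap('top')
f=lambda im,x,y,w,h:cv2.resize(im[y:y+h,x:x+w,::-1],(400,500),interpolation=cv2.INTER_CUBIC)
cv2.imwrite('pics/m3.png',np.hstack([f(s['color'],280,200,128,160),f(c['color'],305,225,80,100)]))
o=get_obs();print(o['eef_pos'],o['orientation'][:,1],o['force'],o['finger_force'])
```

```text
[ 0.4528453  -0.03385833  0.20105032] [-8.61743217e-02  9.96280068e-01  1.07370757e-04] [ 0.34898578 -0.57164609 -1.38210117] 61.84505581855774
```

View pics/m3.png

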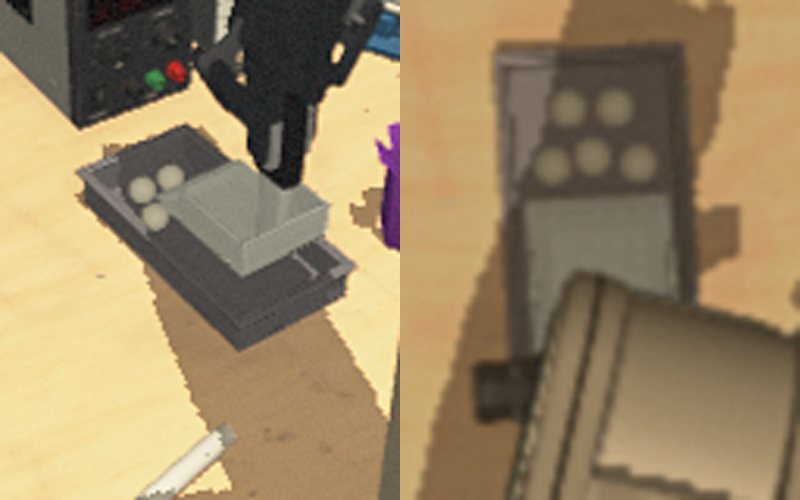

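Run:
```python
from h import *
c=snap('top'); o=get_obs(); print(o['eef_pos'])
a=onz(c,329,264.6,.056);b=onz(c,359,262.9,.056); m=(a+b)/2
ax=np.array([np.cos(.086),np.sin(.086)]); ay=np.array([-ax[1],ax[0]]); T=np.array([.519,-.028])
print(a,b,'lip tray',(m[:2]-T)@ax,(m[:2]-T)@ay,'pred',((o['eef_pos'][:2]-T)@ax+.082,(o['eef_pos'][:2]-T)@ay))
for q in((324,233.6),(361.7,232.9)): p=onz(c,*q,.03)[:2]-T; print(p@ax,p@ay)
```

```text
[ 0.4531279  -0.03401082  0.20139096]
[0.53343697 0.01146971 0.056     ] [ 0.53995574 -0.06371258  0.056     ] lip tray 0.01779231056848351 0.00035161007625884904 pred (np.float64(0.01585505534641042), np.float64(-0.0003305895080014442))
0.09896096671801628 0.046251188351874056
0.09522257966236082 -0.051162108874184875
```

Call:
send_rows([
  {"slide": [0,-0.001,-0.008],"yaw": 0,"hand": 0.0},
  {"slide": [0,0,-0.01],"yaw": 0,"hand": 0.0},
  {"slide": [0,0,-0.01],"yaw": 0,"hand": 0.0},
  {"slide": [0,0,-0.008],"yaw": 0,"hand": 0.0},
  {"slide": [0,0,-0.006],"yaw": 0,"hand": 0.0},
  {"slide": [0,0,-0.004],"yaw": 0,"hand": 0.0},
  {"slide": [0,0,-0.002],"yaw": 0,"hand": 0.0},
  {"slide": [0,0,0],"yaw": 0,"hand": 0.0},
  {"slide": [0,0,0],"yaw": 0,"hand": 0.0},
])

```text
time: 5.97
eef_pos: [0.4529, -0.0356, 0.153]
orientation: [[-0.996, -0.085, 0.0], [-0.085, 0.996, -0.0], [-0.0, -0.0, -1.0]]
force: [-0.5, 0.1, -1.4]
opening: 0.0171
finger_force: 61.9
```

Call:
send_rows([
  {"slide": [0,0,-0.001],"yaw": 0,"hand": 0.0},
  {"slide": [0,0,-0.001],"yaw": 0,"hand": 0.0},
  {"slide": [0,0,0],"yaw": 0,"hand": 0.0},
])

```text
time: 6.22
eef_pos: [0.4529, -0.0355, 0.1511]
orientation: [[-0.996, -0.085, 0.0], [-0.085, 0.996, -0.0], [-0.0, -0.0, -1.0]]
force: [0.1, 1.0, -1.3]
opening: 0.0175
finger_force: 61.9
```

Call:
send_rows([
  {"slide": [0,0,-0.001],"yaw": 0,"hand": 0.0},
  {"slide": [0,0,0],"yaw": 0,"hand": 0.0},
  {"slide": [0,0,0],"yaw": 0,"hand": 0.0},
])

```text
time: 6.47
eef_pos: [0.453, -0.0356, 0.1504]
orientation: [[-0.996, -0.085, 0.001], [-0.085, 0.996, -0.0], [-0.001, -0.0, -1.0]]
force: [-0.8, 1.2, 3.4]
opening: 0.0174
finger_force: 62.4
```

Call:
send_rows([
  {"slide": [0.003,0.0003,0],"yaw": 0,"hand": 0.0},
  {"slide": [0.005,0.0004,0],"yaw": 0,"hand": 0.0},
  {"slide": [0.005,0.0004,0],"yaw": 0,"hand": 0.0},
  {"slide": [0.005,0.0004,0],"yaw": 0,"hand": 0.0},
  {"slide": [0.005,0.0004,0],"yaw": 0,"hand": 0.0},
  {"slide": [0.005,0.0004,0],"yaw": 0,"hand": 0.0},
  {"slide": [0.005,0.0005,0],"yaw": 0,"hand": 0.0},
  {"slide": [0.005,0.0005,0],"yaw": 0,"hand": 0.0},
  {"slide": [0.005,0.0005,0],"yaw": 0,"hand": 0.0},
  {"slide": [0.005,0.0005,0],"yaw": 0,"hand": 0.0},
])

```text
time: 7.3
eef_pos: [0.499, -0.031, 0.1506]
orientation: [[-0.996, -0.085, -0.004], [-0.085, 0.996, -0.0], [0.004, 0.0, -1.0]]
force: [-7.5, 0.5, 11.3]
opening: 0.0173
finger_force: 63.8
```

Call:
send_rows([
  {"slide": [0.004,0.0003,0],"yaw": 0,"hand": 0.0},
  {"slide": [0.004,0.0003,0],"yaw": 0,"hand": 0.0},
  {"slide": [0.003,0.0003,0],"yaw": 0,"hand": 0.0},
  {"slide": [0.003,0.0003,0],"yaw": 0,"hand": 0.0},
  {"slide": [0,0,0],"yaw": 0,"hand": 0.0},
  {"slide": [0,0,0],"yaw": 0,"hand": 0.0},
])

```text
time: 7.8
eef_pos: [0.5135, -0.0298, 0.1505]
orientation: [[-0.996, -0.085, -0.003], [-0.085, 0.996, -0.0], [0.003, 0.0, -1.0]]
force: [-6.2, 0.7, 8.7]
opening: 0.0173
finger_force: 63.4
```

Run:
```python
from h import *
s=snap('scene');c=snap('top')
f=lambda im,x,y,w,h:cv2.resize(im[y:y+h,x:x+w,::-1],(400,400),interpolation=cv2.INTER_CUBIC)
cv2.imwrite('pics/m4.png',np.hstack([f(s['color'],300,200,90,90),f(c['color'],310,225,60,60)]))
```

```text
(no output)
```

View pics/m4.png

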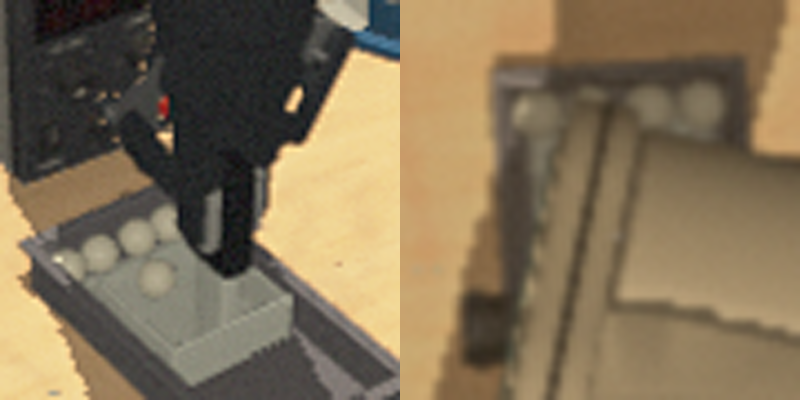

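One ball is already in the pan, at (155,278) in the scene crop. The other four are lined up against the end wall on the lip. I'll push the lip farther, up to the wall.

Call:
send_rows([
  {"slide": [0.003,0.0003,0],"yaw": 0,"hand": 0.0},
  {"slide": [0.003,0.0003,0],"yaw": 0,"hand": 0.0},
  {"slide": [0.002,0.0002,0],"yaw": 0,"hand": 0.0},
  {"slide": [0,0,0],"yaw": 0,"hand": 0.0},
])

```text
time: 8.23
eef_pos: [0.5218, -0.0291, 0.1505]
orientation: [[-0.996, -0.085, -0.003], [-0.085, 0.996, -0.0], [0.003, 0.0, -1.0]]
force: [-5.5, 1.1, 7.4]
opening: 0.0172
finger_force: 63.1
```

Call:
send_rows([
  {"slide": [0.002,0.0002,0],"yaw": 0,"hand": 0.0},
  {"slide": [0,0,0],"yaw": 0,"hand": 0.0},
])

```text
time: 8.4
eef_pos: [0.5236, -0.0289, 0.1506]
orientation: [[-0.996, -0.085, -0.003], [-0.085, 0.996, -0.0], [0.003, 0.0, -1.0]]
force: [-5.7, 0.5, 9.1]
opening: 0.0175
finger_force: 63.3
```

Run:
```python
from h import *
s=snap('scene');c=snap('top')
f=lambda im,x,y,w,h:cv2.resize(im[y:y+h,x:x+w,::-1],(400,400),interpolation=cv2.INTER_CUBIC)
cv2.imwrite('pics/m5.png',np.hstack([f(s['color'],300,200,90,90),f(c['color'],310,225,60,60)]))
```

```text
(no output)
```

View pics/m5.png

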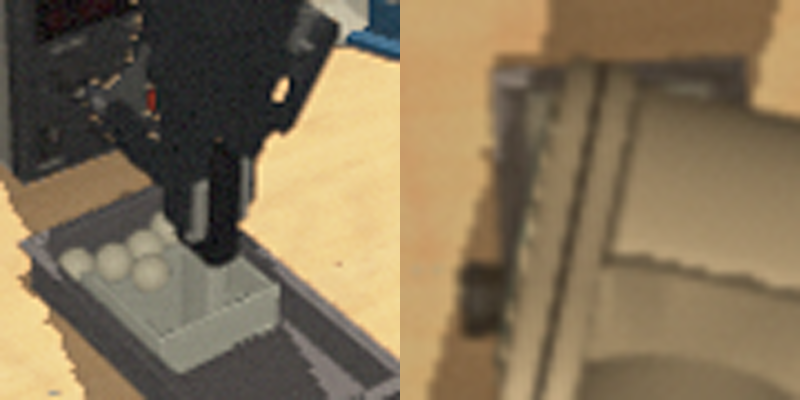

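Call:
send_rows([
  {"slide": [0.002,0.0002,0],"yaw": 0,"hand": 0.0},
  {"slide": [0,0,0],"yaw": 0,"hand": 0.0},
])

```text
time: 8.67
eef_pos: [0.5241, -0.0288, 0.1507]
orientation: [[-0.996, -0.085, -0.006], [-0.085, 0.996, -0.001], [0.006, -0.0, -1.0]]
force: [-10.2, 0.1, 13.6]
opening: 0.0171
finger_force: 63.9
```

Call:
send_rows([
  {"slide": [0.001,0.0001,0],"yaw": 0,"hand": 0.0},
  {"slide": [0,0,0],"yaw": 0,"hand": 0.0},
])

```text
time: 8.83
eef_pos: [0.5244, -0.0287, 0.1508]
orientation: [[-0.996, -0.085, -0.008], [-0.085, 0.996, -0.001], [0.008, -0.001, -1.0]]
force: [-12.6, -0.4, 16.0]
opening: 0.0174
finger_force: 64.4
```

Call:
send_rows([
  {"slide": [-0.001,-0.0001,0],"yaw": 0,"hand": 0.0},
  {"slide": [-0.001,-0.0001,0],"yaw": 0,"hand": 0.0},
  {"slide": [-0.001,-0.0001,0],"yaw": 0,"hand": 0.0},
  {"slide": [-0.0015,-0.0001,0],"yaw": 0,"hand": 0.0},
  {"slide": [-0.002,-0.0002,0],"yaw": 0,"hand": 0.0},
  {"slide": [-0.002,-0.0002,0],"yaw": 0,"hand": 0.0},
  {"slide": [-0.002,-0.0002,0],"yaw": 0,"hand": 0.0},
  {"slide": [-0.002,-0.0002,0],"yaw": 0,"hand": 0.0},
  {"slide": [-0.002,-0.0002,0],"yaw": 0,"hand": 0.0},
  {"slide": [-0.002,-0.0002,0],"yaw": 0,"hand": 0.0},
])

```text
time: 9.67
eef_pos: [0.512, -0.0304, 0.1505]
orientation: [[-0.996, -0.085, 0.002], [-0.085, 0.996, -0.0], [-0.002, -0.0, -1.0]]
force: [2.5, 0.6, 0.0]
opening: 0.0174
finger_force: 61.9
```

Call:
send_rows([
  {"slide": [-0.002,-0.0002,0],"yaw": 0,"hand": 0.0},
  {"slide": [-0.002,-0.0002,0],"yaw": 0,"hand": 0.0},
  {"slide": [-0.002,-0.0002,0],"yaw": 0,"hand": 0.0},
  {"slide": [-0.002,-0.0002,0],"yaw": 0,"hand": 0.0},
  {"slide": [-0.0015,-0.0001,0],"yaw": 0,"hand": 0.0},
  {"slide": [-0.001,-0.0001,0],"yaw": 0,"hand": 0.0},
  {"slide": [0,0,0],"yaw": 0,"hand": 0.0},
  {"slide": [0,0,0],"yaw": 0,"hand": 0.0},
])

```text
time: 10.33
eef_pos: [0.5012, -0.0314, 0.1504]
orientation: [[-0.996, -0.085, 0.001], [-0.085, 0.996, -0.0], [-0.001, -0.0, -1.0]]
force: [2.3, 0.8, 4.8]
opening: 0.0173
finger_force: 63.0
```

Run:
```python
from h import *
s=snap('scene');c=snap('top')
f=lambda im,x,y,w,h:cv2.resize(im[y:y+h,x:x+w,::-1],(400,400),interpolation=cv2.INTER_CUBIC)
cv2.imwrite('pics/m6.png',np.hstack([f(s['color'],300,200,90,90),f(c['color'],310,225,60,60)]))
```

```text
(no output)
```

View pics/m6.png

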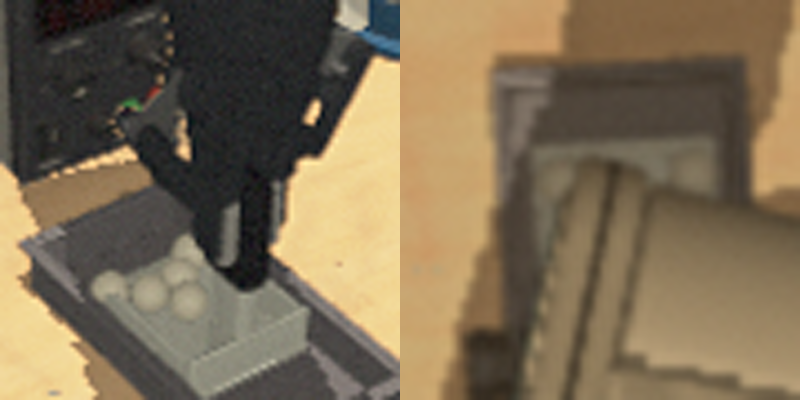

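All five balls sit in the pan. I'm lifting slowly.

Call:
send_rows([
  {"slide": [0,0,0.001],"yaw": 0,"hand": 0.0},
  {"slide": [0,0,0.001],"yaw": 0,"hand": 0.0},
  {"slide": [0,0,0.001],"yaw": 0,"hand": 0.0},
  {"slide": [0,0,0.002],"yaw": 0,"hand": 0.0},
  {"slide": [0,0,0.003],"yaw": 0,"hand": 0.0},
  {"slide": [0,0,0.004],"yaw": 0,"hand": 0.0},
  {"slide": [0,0,0.005],"yaw": 0,"hand": 0.0},
  {"slide": [0,0,0.006],"yaw": 0,"hand": 0.0},
  {"slide": [0,0,0.007],"yaw": 0,"hand": 0.0},
  {"slide": [0,0,0.008],"yaw": 0,"hand": 0.0},
])

```text
time: 11.27
eef_pos: [0.5007, -0.0313, 0.1887]
orientation: [[-0.996, -0.085, -0.0], [-0.085, 0.996, -0.0], [0.0, -0.0, -1.0]]
force: [-0.7, 0.5, -1.2]
opening: 0.0174
finger_force: 61.8
```

Call:
send_rows([
  {"slide": [0,0,0.008],"yaw": 0,"hand": 0.0},
  {"slide": [0,0,0.008],"yaw": 0,"hand": 0.0},
  {"slide": [0,0,0.008],"yaw": 0,"hand": 0.0},
  {"slide": [0,0,0.008],"yaw": 0,"hand": 0.0},
  {"slide": [0,0,0.008],"yaw": 0,"hand": 0.0},
  {"slide": [0,0,0.008],"yaw": 0,"hand": 0.0},
  {"slide": [0,0,0.008],"yaw": 0,"hand": 0.0},
  {"slide": [0,0,0.008],"yaw": 0,"hand": 0.0},
  {"slide": [0,0,0.008],"yaw": 0,"hand": 0.0},
  {"slide": [0,0,0.008],"yaw": 0,"hand": 0.0},
])

```text
time: 12.1
eef_pos: [0.5007, -0.0313, 0.2687]
orientation: [[-0.996, -0.085, -0.0], [-0.085, 0.996, 0.0], [0.0, 0.0, -1.0]]
force: [-0.0, 0.2, -1.9]
opening: 0.0171
finger_force: 61.8
```

Call:
send_rows([
  {"slide": [0,0,0.008],"yaw": 0,"hand": 0.0},
  {"slide": [0,0,0.008],"yaw": 0,"hand": 0.0},
  {"slide": [0,0,0.008],"yaw": 0,"hand": 0.0},
  {"slide": [0,0,0.006],"yaw": 0,"hand": 0.0},
  {"slide": [0,0,0.005],"yaw": 0,"hand": 0.0},
  {"slide": [0,0,0.004],"yaw": 0,"hand": 0.0},
  {"slide": [0,0,0.002],"yaw": 0,"hand": 0.0},
  {"slide": [0,0,0.001],"yaw": 0,"hand": 0.0},
  {"slide": [0,0,0],"yaw": 0,"hand": 0.0},
  {"slide": [0,0,0],"yaw": 0,"hand": 0.0},
])

```text
time: 12.93
eef_pos: [0.5005, -0.0313, 0.3095]
orientation: [[-0.996, -0.085, -0.001], [-0.085, 0.996, 0.0], [0.001, 0.0, -1.0]]
force: [-0.4, -0.3, -2.0]
opening: 0.0175
finger_force: 61.8
```

Run:
```python
from h import *
s=snap('scene');c=snap('top')
f=lambda im,x,y,w,h:cv2.resize(im[y:y+h,x:x+w,::-1],(400,400),interpolation=cv2.INTER_CUBIC)
cv2.imwrite('pics/m7.png',np.hstack([f(s['color'],280,140,120,120),f(c['color'],300,215,80,80)]))
```

```text
(no output)
```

View pics/m7.png

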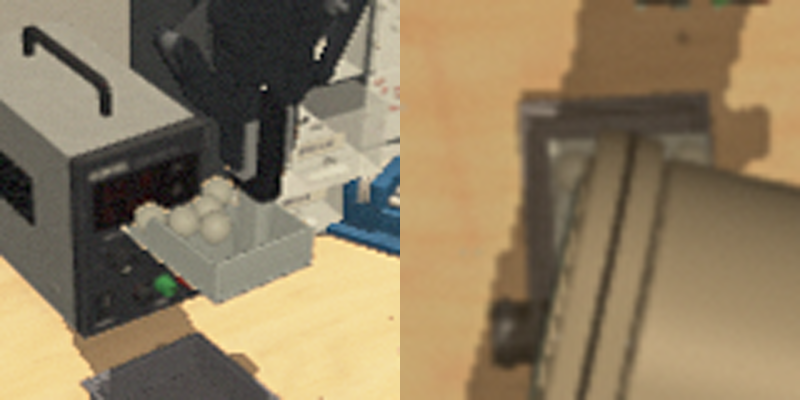

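All five balls are held, and the force of 2.0 N matches the loaded weight. I'm moving to the carton gently.

Call:
send_rows([
  {"slide": [-0.00015,-0.0005,0],"yaw": 0,"hand": 0.0},
  {"slide": [-0.0003,-0.001,0],"yaw": 0,"hand": 0.0},
  {"slide": [-0.00045,-0.0015,0],"yaw": 0,"hand": 0.0},
  {"slide": [-0.0006,-0.002,0],"yaw": 0,"hand": 0.0},
  {"slide": [-0.00075,-0.0025,0],"yaw": 0,"hand": 0.0},
  {"slide": [-0.0009,-0.003,0],"yaw": 0,"hand": 0.0},
  {"slide": [-0.00105,-0.0035,0],"yaw": 0,"hand": 0.0},
  {"slide": [-0.0012,-0.004,0],"yaw": 0,"hand": 0.0},
  {"slide": [-0.00135,-0.0045,0],"yaw": 0,"hand": 0.0},
  {"slide": [-0.0015,-0.005,0],"yaw": 0,"hand": 0.0},
])

```text
time: 13.87
eef_pos: [0.4923, -0.0593, 0.3099]
orientation: [[-0.996, -0.085, 0.0], [-0.085, 0.996, -0.0], [-0.0, -0.0, -1.0]]
force: [-0.6, -0.1, -2.1]
opening: 0.0173
finger_force: 61.8
```

Call:
send_rows([
  {"slide": [-0.0016,-0.005,0],"yaw": 0,"hand": 0.0},
  {"slide": [-0.0016,-0.005,0],"yaw": 0,"hand": 0.0},
  {"slide": [-0.0016,-0.005,0],"yaw": 0,"hand": 0.0},
  {"slide": [-0.0016,-0.005,0],"yaw": 0,"hand": 0.0},
  {"slide": [-0.0016,-0.005,0],"yaw": 0,"hand": 0.0},
  {"slide": [-0.0016,-0.005,0],"yaw": 0,"hand": 0.0},
  {"slide": [-0.0016,-0.005,0],"yaw": 0,"hand": 0.0},
  {"slide": [-0.0016,-0.005,0],"yaw": 0,"hand": 0.0},
  {"slide": [-0.0016,-0.005,0],"yaw": 0,"hand": 0.0},
  {"slide": [-0.0016,-0.005,0],"yaw": 0,"hand": 0.0},
])

```text
time: 14.7
eef_pos: [0.4763, -0.1093, 0.3099]
orientation: [[-0.996, -0.085, 0.0], [-0.085, 0.996, -0.0], [-0.0, -0.0, -1.0]]
force: [-0.4, 0.6, -2.6]
opening: 0.017
finger_force: 61.8
```

Call:
send_rows([
  {"slide": [-0.0016,-0.005,0],"yaw": 0,"hand": 0.0},
  {"slide": [-0.0016,-0.005,0],"yaw": 0,"hand": 0.0},
  {"slide": [-0.0016,-0.005,0],"yaw": 0,"hand": 0.0},
  {"slide": [-0.0016,-0.005,0],"yaw": 0,"hand": 0.0},
  {"slide": [-0.0016,-0.005,0],"yaw": 0,"hand": 0.0},
  {"slide": [-0.0016,-0.005,0],"yaw": 0,"hand": 0.0},
  {"slide": [-0.0016,-0.005,0],"yaw": 0,"hand": 0.0},
  {"slide": [-0.0016,-0.005,0],"yaw": 0,"hand": 0.0},
  {"slide": [-0.0016,-0.005,0],"yaw": 0,"hand": 0.0},
  {"slide": [-0.0016,-0.005,0],"yaw": 0,"hand": 0.0},
])

```text
time: 15.53
eef_pos: [0.4603, -0.1593, 0.3099]
orientation: [[-0.996, -0.085, -0.0], [-0.085, 0.996, 0.0], [0.0, 0.0, -1.0]]
force: [-0.5, -0.8, -2.3]
opening: 0.0174
finger_force: 61.8
```

Call:
send_rows([
  {"slide": [-0.0016,-0.005,0],"yaw": 0,"hand": 0.0},
  {"slide": [-0.0016,-0.005,0],"yaw": 0,"hand": 0.0},
  {"slide": [-0.0016,-0.005,0],"yaw": 0,"hand": 0.0},
  {"slide": [-0.0016,-0.005,0],"yaw": 0,"hand": 0.0},
  {"slide": [-0.0016,-0.005,0],"yaw": 0,"hand": 0.0},
  {"slide": [-0.0016,-0.005,0],"yaw": 0,"hand": 0.0},
  {"slide": [-0.0016,-0.005,0],"yaw": 0,"hand": 0.0},
  {"slide": [-0.0016,-0.005,0],"yaw": 0,"hand": 0.0},
  {"slide": [-0.0016,-0.005,0],"yaw": 0,"hand": 0.0},
  {"slide": [-0.0016,-0.005,0],"yaw": 0,"hand": 0.0},
])

```text
time: 16.37
eef_pos: [0.4443, -0.2093, 0.3099]
orientation: [[-0.996, -0.085, -0.0], [-0.085, 0.996, 0.0], [0.0, 0.0, -1.0]]
force: [0.2, -0.4, -3.0]
opening: 0.0173
finger_force: 61.8
```

Call:
send_rows([
  {"slide": [-0.0016,-0.005,0],"yaw": 0,"hand": 0.0},
  {"slide": [-0.0016,-0.005,0],"yaw": 0,"hand": 0.0},
  {"slide": [-0.0016,-0.005,0],"yaw": 0,"hand": 0.0},
  {"slide": [-0.0016,-0.005,0],"yaw": 0,"hand": 0.0},
  {"slide": [-0.0016,-0.005,0],"yaw": 0,"hand": 0.0},
  {"slide": [-0.0016,-0.005,0],"yaw": 0,"hand": 0.0},
  {"slide": [-0.00135,-0.0045,0],"yaw": 0,"hand": 0.0},
  {"slide": [-0.0012,-0.004,0],"yaw": 0,"hand": 0.0},
  {"slide": [-0.00105,-0.0035,0],"yaw": 0,"hand": 0.0},
  {"slide": [-0.0009,-0.003,0],"yaw": 0,"hand": 0.0},
])

```text
time: 17.2
eef_pos: [0.4303, -0.2542, 0.3099]
orientation: [[-0.996, -0.085, -0.0], [-0.085, 0.996, 0.0], [0.0, 0.0, -1.0]]
force: [-0.4, -0.1, -1.9]
opening: 0.0177
finger_force: 61.8
```

Call:
send_rows([
  {"slide": [-0.00075,-0.0025,0],"yaw": 0,"hand": 0.0},
  {"slide": [-0.0006,-0.002,0],"yaw": 0,"hand": 0.0},
  {"slide": [-0.00045,-0.0015,0],"yaw": 0,"hand": 0.0},
  {"slide": [-0.0003,-0.001,0],"yaw": 0,"hand": 0.0},
  {"slide": [-0.00015,-0.0005,0],"yaw": 0,"hand": 0.0},
  {"slide": [0,0,0],"yaw": 0,"hand": 0.0},
  {"slide": [0,0,0],"yaw": 0,"hand": 0.0},
  {"slide": [0,0,0],"yaw": 0,"hand": 0.0},
  {"slide": [0,0,0],"yaw": 0,"hand": 0.0},
  {"slide": [0,0,0],"yaw": 0,"hand": 0.0},
])

```text
time: 18.03
eef_pos: [0.4282, -0.2612, 0.3099]
orientation: [[-0.996, -0.085, 0.0], [-0.085, 0.996, 0.0], [-0.0, 0.0, -1.0]]
force: [-0.5, 0.0, -1.6]
opening: 0.0175
finger_force: 61.8
```

Run:
```python
from h import *
s=snap('scene');c=snap('top')
f=lambda im,x,y,w,h:cv2.resize(im[y:y+h,x:x+w,::-1],(400,400),interpolation=cv2.INTER_CUBIC)
cv2.imwrite('pics/m8.png',np.hstack([f(s['color'],380,150,130,130),f(c['color'],370,225,120,120)]))
o=get_obs();print(o['eef_pos']+np.array([.0498,.0043,-.1464]),o['force'],o['finger_force'],o['joint_velocities'])
```

```text
[ 0.47796026 -0.25694219  0.16351257] [ 0.57346668 -0.36009683 -2.38182027] 61.76653861999512 [-1.98144074e-05  8.56587047e-05  2.38325377e-04  1.77077583e-03
 -9.02259077e-04 -7.53567392e-05]
```

View pics/m8.png

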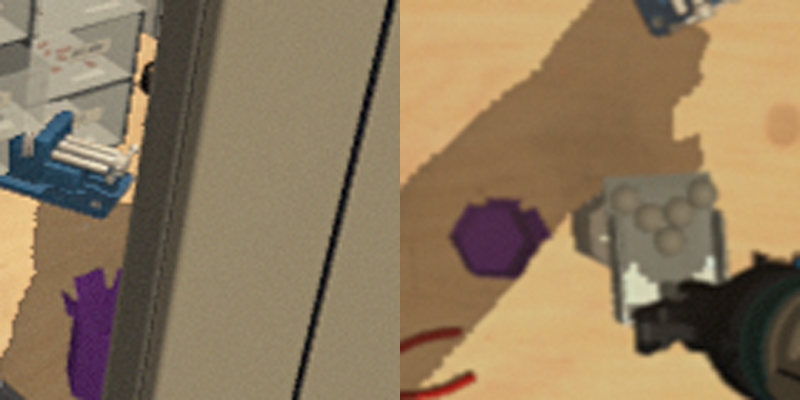

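All five balls sit in the scoop over the white carton (top crop: balls around (665,210)). The pan centre is within about 1 cm of the mouth centre, and the underside is at 0.163 m. I'm handing in.

```bash
python3 -c "
from rig import job_done; print(job_done())"
```

```text
the job is handed in; nothing more can be done
None
```

I handed the job in with the scoop holding all five balls, level and still over the white carton, its underside 16 cm above the bench; the hand-in returned no verdict.

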